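Fill the tablet pot through the filling funnel

TASK

Bring the small steel pot under the fixed funnel, upright between the guide rails and fully home against the stop at the back. Then tip all four cleaning tablets from the scoop into the funnel so that they drop into the pot (they are caustic: do not touch them with the fingers), and set the empty scoop back down flat on the table. Leave the pot under the funnel and the other things where they stand.

Things in the scene. Friction and masses are not known exactly. Their poses are not given: they have to be found in the camera images.
- stand: Fixed stand: steel funnel over a guide channel. Origin on the table under the funnel's axis; x from the channel's open end (robot side) to the back stop, z up. Two rails 12 mm high, inner faces 76 mm apart, x = -45 to 42 mm, flared ends out to x = -77 mm (about 100 mm wide there). Stop: face at x = 34 mm, 32 mm high; column behind, to x = 102 mm. The channel floor is the table.
- funnel_mouth (a point): Centre of the funnel's wide mouth at its rim, 152 mm above the table; mouth 126 mm inner, 132 mm outer diameter. The cone is 60 mm deep.
- spout_end (a point): Centre of the lower end of the funnel's spout, 74 mm above the table; spout 49 mm inner, 55 mm outer diameter.
- pot: Narrow round steel pot, loose, 66 mm outer, 60 mm inner diameter, 64 mm high, floor 5 mm, 0.35 kg. Origin at the centre of its underside, z up. Straight black handle along its -x, 58 to 158 mm from the axis, 16 mm wide (y), 14 mm high, centre 48 mm up. Home: origin at the stand's origin (it meets the stop 1 mm beyond), handle along the channel.
- pot_grip (a point): Outer part of the pot's handle, at (-130, 0, 48) mm in the pot's frame: the place to grip it, clear of the funnel rim.
- scoop: Open steel scoop, loose, 0.16 kg, holds the tablets. Origin on its underside at mid pan, x to the open pouring front, z up. Pan x = -45 to 52 mm, 80 mm wide (66 at the front), floor 3 mm thick, rising 3 mm over the last 22 mm; side walls 34 mm high (24 near the front). Black handle along -x, x = -63 to -153 mm, 18 mm wide (y), 16 mm high, centre 34 mm up.
- scoop_grip (a point): Middle of the scoop's handle, at (-108, 0, 34) mm in the scoop's frame.
- scoop_tip (a point): Middle of the scoop's front edge, at (52, 0, 4) mm in the scoop's frame, where the tablets leave it.
- tablet_1: White round cleaning tablet, 22 mm diameter, 14 mm thick, 20 g, loose; starts flat in the scoop. Origin at the centre of one flat face, z along its axis.
- tablet_2: White round cleaning tablet, 22 mm diameter, 14 mm thick, 20 g, loose; starts flat in the scoop. Origin at the centre of one flat face, z along its axis.
- tablet_3: White round cleaning tablet, 22 mm diameter, 14 mm thick, 20 g, loose; starts flat in the scoop. Origin at the centre of one flat face, z along its axis.
- tablet_4: White round cleaning tablet, 22 mm diameter, 14 mm thick, 20 g, loose; starts flat in the scoop. Origin at the centre of one flat face, z along its axis.
- tamper: Bystander: coffee tamper, 58 mm diameter, 90 mm high, standing. Origin under its centre.
- cup: Bystander: small cup with handle, 61x89x52 mm. Origin under its centre.
- blind: Bystander: shallow blank filter basket, 69 mm diameter, 18 mm high. Origin under its centre.

How it is judged:
On the way, in this order (a step that is already met when the one before it is completed fails the run):
1. the pot stands under the funnel against the back stop (within 10 mm), at rest, with all four tablets still in the scoop (x of pot in the frame of stand between -0.01 and 0.008 m and y of pot in the frame of stand between -0.012 and 0.012 m and height (world z) of pot below 0.008 m and angle between pot's own z axis and vertical below 0.08 rad and linear speed of pot below 0.02 m/s and x of tablet_1 in the frame of scoop between -0.05 and 0.055 m and y of tablet_1 in the frame of scoop between -0.045 and 0.045 m and z of tablet_1 in the frame of scoop between -0.005 and 0.05 m and x of tablet_2 in the frame of scoop between -0.05 and 0.055 m and y of tablet_2 in the frame of scoop between -0.045 and 0.045 m and z of tablet_2 in the frame of scoop between -0.005 and 0.05 m and x of tablet_3 in the frame of scoop between -0.05 and 0.055 m and y of tablet_3 in the frame of scoop between -0.045 and 0.045 m and z of tablet_3 in the frame of scoop between -0.005 and 0.05 m and x of tablet_4 in the frame of scoop between -0.05 and 0.055 m and y of tablet_4 in the frame of scoop between -0.045 and 0.045 m and z of tablet_4 in the frame of scoop between -0.005 and 0.05 m), for 0.2 s.
2. all four tablets are in the pot, which still stands there (x of pot in the frame of stand between -0.01 and 0.008 m and y of pot in the frame of stand between -0.012 and 0.012 m and height (world z) of pot below 0.008 m and angle between pot's own z axis and vertical below 0.08 rad and linear speed of pot below 0.02 m/s and x of tablet_1 in the frame of pot between -0.032 and 0.032 m and y of tablet_1 in the frame of pot between -0.032 and 0.032 m and z of tablet_1 in the frame of pot between 0 and 0.064 m and x of tablet_2 in the frame of pot between -0.032 and 0.032 m and y of tablet_2 in the frame of pot between -0.032 and 0.032 m and z of tablet_2 in the frame of pot between 0 and 0.064 m and x of tablet_3 in the frame of pot between -0.032 and 0.032 m and y of tablet_3 in the frame of pot between -0.032 and 0.032 m and z of tablet_3 in the frame of pot between 0 and 0.064 m and x of tablet_4 in the frame of pot between -0.032 and 0.032 m and y of tablet_4 in the frame of pot between -0.032 and 0.032 m and z of tablet_4 in the frame of pot between 0 and 0.064 m), for 0.2 s.
At the end, for the whole second after the job is handed in: All four tablets lie at rest inside the pot; the pot stands upright on the table under the funnel, its axis within 10 mm of the funnel's toward the robot, 8 mm toward the stop and 12 mm sideways; the scoop lies flat on the table (underside within 8 mm of the table, tilt under 0.08 rad), at rest (all of step 2 and linear speed of each of tablet_1, tablet_2, tablet_3, tablet_4 below 0.03 m/s and height (world z) of scoop between -0.005 and 0.008 m and angle between scoop's own z axis and vertical below 0.08 rad and linear speed of scoop below 0.02 m/s); the robot touches nothing.
It fails at once if the fingers touch a tablet (over 0.5 N) (contact force between any of tablet_1, tablet_2, tablet_3, tablet_4 and the fingers above 0.5 N).
It fails at once if a bystander (tamper, cup, blank basket) is moved more than 30 mm (distance of any of tamper, cup, blind from where it was at the start of the episode above 0.03 m).
It also fails if it takes over 72 s, if anything falls off the work surface, if the arm or the gripper's body presses on something with over 40 N, if the wrist force passes 120 N, or if a joint passes its speed limit or range.

ROBOT

A 6-joint arm with a two-finger parallel gripper is mounted at the origin on a cart in front of the work surface, level with it; the furniture and walls round the work are solid. World frame = base frame: x ahead of the robot, y to its left, z up, the work surface at z = 0. Lengths are in m, angles in rad, forces in N, time in s.
With the tool pointing down it reaches from about 0.225 to 0.875 m from the base axis. Payload 3.4 kg.
Tool frame: the origin (TCP) lies midway between the tips of the shut fingers; the grasp point (between the pads) lies 19 mm behind it (manip.grasp_offset is the distance from the TCP to the grasp point, in m); x points along the fingers, y is the direction in which the jaws open and shut, and the axes are right-handed (so a half turn about x gives the same grasp; the last joint's range is limited). The gripper opens to 85 mm and grips with 20 to 120 N. Pads are 22 mm wide; open, the fingers measure 114 mm over their backs; the gripper's body (76 mm by 85 mm) begins 54 mm behind the grasp point. The pads swing forward as they close: fully open they stand 13 mm farther back than shut.
Start: joints at [-1.413, 0.276, 1.505, -0, 1.361, -0.121], TCP at [0.158, -0.553, 0.231] pointing down, gripper open.
Joint ranges: [-2.89, 2.89], [-0.75, 2.08], [0.22, 2.7], [-1.18, 4.32], [0.11, 2.71], [-2.7, 2.7]. Speed limits (rad/s): [2.57, 2.57, 3.14, 3.14, 3.14, 3.14].

INTERFACE

Orientations are given as a unit quaternion [w, x, y, z].
In Python, from rig import manip gives the robot as it stands.
- The arm moves only by the shell command python3 -m creep 'ROWS' [OPENING] [FORCE]. ROWS is a JSON object of lists of equal length, an entry for each row: "delta_pos": the shift along the tool's x, y, z in cm, a list of three; "dr": the turn, a rotation vector about the tool's x, y, z in rad, a list of three. In form: {"delta_pos": [[dx, dy, dz], ...], "dr": [[rx, ry, rz], ...]}. A call has 1 to 10 rows; each row is the pose to reach, as a shift and turn from the pose commanded when the call began, along the tool's axes at that moment; what a row does not reach only later rows make up. A row lasts 1/10 s, in which the tool goes at most 50 mm and 8.59 degrees, less where a joint would pass 70% of its speed; a pose out of reach is approached as far as the arm can. A call with a gripper value outside its range is refused whole. OPENING is the opening, from -1 (shut) to 1 (fully open), set as the call begins (- or left out, the last holds). The fingers move at their own pace and stop on an object; FORCE is the grip in N (left out, the last holds). Time passes only in rows, so rows that repeat a pose let the fingers close. It gives the time, the measured TCP pose, the force and the opening at its end, in the units of the state.
- manip.get_state(): the state, without advancing time (a new reading comes with each control period).
- manip.get_image(name): name is "scene" or "top" or "wrist"; returns a dict with "pixels" (400x640x3 uint8, blue, green, red), "depth" (400x640 float32, m along the optical axis (not along the pixel's ray), 0 where there is no reading), "intrinsics" (3x3 intrinsics, pixels), "k1" (the pictures are not rectified: a ray, as slopes to the right and down, at radius r is drawn at 1 + k1 r^2 times it, then the intrinsics apply), "rvec" (rotation vector, rad) and "tvec" (3), from world to camera coordinates, as OpenCV has them. Camera axes: x right, y down, z forward; pixel columns grow to the right and rows downward; lengths in m; the calibration is good to about 2 mm. A picture is of the moment at which its call begins.
- manip.sign_off(): hands the job in, once; it reports no verdict.
The state is a dict: "clock": time; "qpos": joint angles; "qd": joint speeds; "effort": joint torques, N m; "position": TCP position; "ee_rot": TCP orientation; "contact_force": force on the tool from outside, world axes, zero at the start; "moment": the same for the moment, N m; "width": finger opening in m.
Only numpy, scipy, OpenCV 4.12 (cv2) and the standard library are available. Lean on these libraries where they do the work, as an engineer would, in place of code of your own. Each camera call takes 0.05 s, during which the arm holds its last target. There are 200 camera calls.

## Working session

There is one attempt and no reset: what is moved stays moved. The work goes in short steps, Python scripts to look and compute and a shell command to move; the robot and the scene stay as the last step left them, time stands still between calls to the robot, and variables do not carry over. Pictures are saved under pics/ and viewed, about 8 in all and at most 12, crops included, and the job is handed in when it is done.

```bash
ls; mkdir -p pics; cat > h.py <<'E'
import numpy as np, cv2
from rig import manip
from scipy.spatial.transform import Rotation as R
def cam(n):
    im=manip.get_image(n); im['R']=cv2.Rodrigues(np.array(im['rvec'],float))[0]; im['t']=np.array(im['tvec'],float).ravel(); im['K']=np.array(im['intrinsics']); return im
def slopes(im,uv):
    uv=np.atleast_2d(np.array(uv,float)); K=im['K']
    d=np.c_[(uv[:,0]-K[0,2])/K[0,0],(uv[:,1]-K[1,2])/K[1,1]]; s=d.copy()
    for _ in range(15): s=d/(1+im['k1']*(s**2).sum(1,keepdims=True))
    return s
def onplane(im,uv,z):
    s=slopes(im,uv); r=np.c_[s,np.ones(len(s))]@im['R']; c=-im['R'].T@im['t']
    return c+r*((z-c[2])/r[:,2:3])
def cloud(im):
    v,u=np.mgrid[0:400,0:640]; s=slopes(im,np.c_[u.ravel(),v.ravel()]); d=np.array(im['depth']).ravel()
    p=np.c_[s*d[:,None],d]; w=(p-im['t'])@im['R']; w[d<=0]=np.nan
    return w.reshape(400,640,3)
def proj(im,P):
    p=np.atleast_2d(P)@im['R'].T+im['t']; s=p[:,:2]/p[:,2:]; s=s*(1+im['k1']*(s**2).sum(1,keepdims=True))
    return s*[im['K'][0,0],im['K'][1,1]]+im['K'][:2,2]
def rows(tcp,Rt):
    """shift (cm, tool axes) and rotvec from the current pose to the goal"""
    s=manip.get_state(); R0=R.from_quat(s['ee_rot'],scalar_first=True)
    return np.round(R0.inv().apply(np.array(tcp)-s['position'])*100,2), np.round((R0.inv()*Rt).as_rotvec(),3)
E
python3 - <<'E'
from h import *
s=manip.get_state(); print(s, manip.grasp_offset); print(R.from_quat(s['ee_rot'],scalar_first=True).as_matrix().round(3))
for n in('top','scene'):
    im=cam(n); cv2.imwrite(f'pics/{n}0.png',im['pixels']); print(n,-im['R'].T@im['t'],im['R'][2]); np.savez(f'{n}0.npz',W=cloud(im))
E
```

```text
pics
{'clock': 0.0, 'qpos': array([-1.41297862e+00,  2.76587984e-01,  1.50612801e+00,  3.18133894e-06,
        1.36066473e+00, -1.20945727e-01]), 'qd': array([ 4.16119570e-04,  5.95906266e-05, -1.13680253e-03, -7.19399051e-04,
        2.00555963e-03, -1.84121890e-04]), 'effort': array([ 7.57626203e-04, -4.16775405e+01, -2.45798081e+01, -2.57470074e-04,
        1.07770687e-02, -1.87559613e-05]), 'position': array([ 0.1581656 , -0.55228432,  0.23044573]), 'ee_rot': array([-0.09760658, -0.70023852, -0.09887077,  0.70025963]), 'contact_force': array([-0.3063206 , -0.04794446, -1.19618485]), 'moment': array([-0.0214073 ,  0.00973139,  0.00102438]), 'width': 0.08509689841561786} 0.0187
[[-0.     0.275 -0.961]
 [ 0.002 -0.961 -0.275]
 [-1.    -0.002 -0.   ]]
top [ 0.35252585 -0.05030216  1.17977291] [ 0.21442647  0.01273475 -0.97665711]
scene [0.09792887 0.30603579 0.75900185] [ 0.56334622 -0.39934853 -0.72329924]
```

View pics/top0.png

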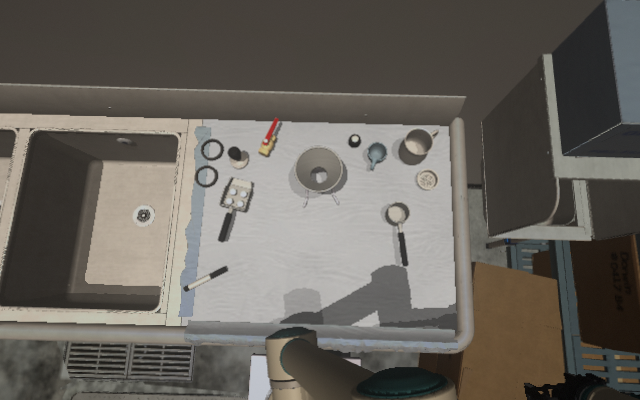

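View pics/scene0.png

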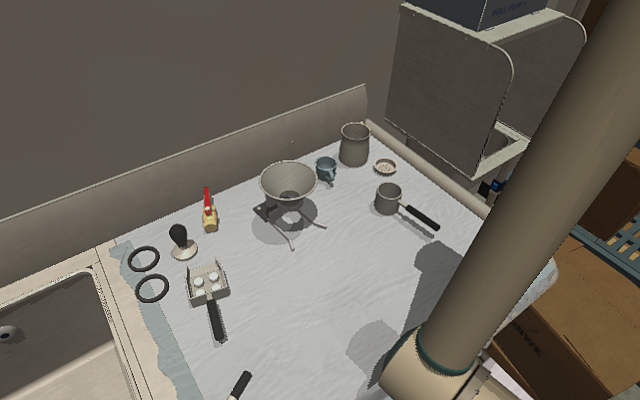

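The top view shows the scoop at (237,190) with its handle to (225,238), the funnel at (320,170), the pot at (397,214) with its handle to (404,262), the tamper at (238,157), the cup at (376,152) and the blank basket at (427,180). The scene view agrees with this. Next I measure them.

```bash
cat > meas.py <<'E'
from h import *
def circ(P):
    A=np.c_[2*P,np.ones(len(P))]; x=np.linalg.lstsq(A,(P**2).sum(1),rcond=None)[0]
    return x[:2], np.sqrt(x[2]+x[0]**2+x[1]**2)
def robcirc(P,it=6):
    for _ in range(it):
        c,r=circ(P); e=abs(np.hypot(*(P-c).T)-r); P=P[e<max(.003,np.percentile(e,80))]
    return c.round(4),round(r,4),len(P)
def axis(P):
    c=P.mean(0); u,s,v=np.linalg.svd(P-c,full_matrices=False); d=v[0]*np.sign(v[0,0]); t=(P-c)@d
    return c,d,t
E
python3 - <<'E'
from meas import *
for n,rois in(('top',dict(fun=(285,355,135,215),pot=(380,415,195,228),poth=(392,414,228,272),sch=(212,240,205,245),tam=(226,252,142,170))),('scene',dict(fun=(255,322,155,215),pot=(370,405,178,218),poth=(400,445,198,235),sch=(203,230,298,345)))):
    W=np.load(f'{n}0.npz')['W']; px=cv2.imread(f'pics/{n}0.png'); hsv=cv2.cvtColor(px,cv2.COLOR_BGR2HSV)
    z=W[:,:,2]; print(n,'table z',np.nanmedian(z[240:280,300:360]))
    for k,(a,b,c,d) in rois.items():
        P=W[c:d,a:b].reshape(-1,3); v=hsv[c:d,a:b,2].ravel()
        if k in('fun','pot'):
            h=.152 if k=='fun' else .064
            q=P[abs(P[:,2]-h)<.005]; print(k,'rim',robcirc(q[:,:2]),q[:,2].mean() if len(q) else 0, 'zmax',np.nanmax(P[:,2]))
        elif k=='tam': q=P[P[:,2]>.04]; print(k,np.nanmean(q,0),np.nanmax(P[:,2]))
        else:
            q=P[(v<75)&(P[:,2]>(.045 if k=='poth' else .03))]
            c0,dr,t=axis(q[:,:2]); print(k,len(q),'ctr',c0.round(4),'dir',dr.round(3),'yaw',np.arctan2(dr[1],dr[0]).round(3),'ends',(c0+dr*t.min()).round(4),(c0+dr*t.max()).round(4),'L',np.ptp(t).round(4),'z',np.median(q[:,2]).round(4))
E
```

```text
top table z -0.00023087874377320314
fun rim (array([ 0.6696, -0.0191]), np.float64(0.0647), 278) 0.15227097733147474 zmax 0.15939216890102076
pot rim (array([ 0.5703, -0.2606]), np.float64(0.0321), 83) 0.06371827681740448 zmax 0.07030484239270211
poth 153 ctr [ 0.4632 -0.2735] dir [0.991 0.132] yaw 0.132 ends [ 0.4172 -0.2796] [ 0.5108 -0.2671] L 0.0944 z 0.054
sch 154 ctr [0.5135 0.2562] dir [ 0.976 -0.216] yaw -0.218 ends [0.4724 0.2653] [0.5561 0.2468] L 0.0857 z 0.0406
tam [0.73481604 0.23764787 0.082825  ] 0.09378459578615636
scene table z -0.00046183382719365703
fun rim (array([ 0.6675, -0.0196]), np.float64(0.0645), 350) 0.15090757786888467 zmax 0.1554644367769525
pot rim (array([ 0.57  , -0.2592]), np.float64(0.0307), 94) 0.06161403090186495 zmax 0.0659388518722292
poth 234 ctr [ 0.4613 -0.2702] dir [0.992 0.13 ] yaw 0.13 ends [ 0.4151 -0.2763] [ 0.5284 -0.2614] L 0.1142 z 0.0527
sch 373 ctr [0.5095 0.2593] dir [ 0.975 -0.222] yaw -0.224 ends [0.47   0.2683] [0.5557 0.2487] L 0.0879 z 0.0406
```

```bash
python3 - <<'E'
from meas import *
big=[]
for n in('top','scene'):
    W=np.load(f'{n}0.npz')['W'].reshape(-1,3); c=np.array([.6685,-.0193])
    r=np.hypot(*(W[:,:2]-c).T); q=W[(r<.14)&(W[:,2]>.007)&(W[:,2]<.016)]
    print(n,len(q)); 
    for p in q[np.argsort(q[:,0])][::max(1,len(q)//28)]: print((p*1000).round().astype(int),end=' ')
    print()
im=[cv2.resize(cv2.imread('pics/top0.png')[125:225,270:370],(600,600),interpolation=2)]
cv2.imwrite('pics/c1.png',im[0])
im=cv2.resize(cv2.imread('pics/scene0.png')[150:260,235:345],(600,600),interpolation=2); cv2.imwrite('pics/c2.png',im)
E
```

```text
top 87
[587  70   8] [591  23  12] [594  58   8] [600 -82  15] [ 603 -104    7] [605 -76   8] [606  75   8] [608  21   9] [610 -79  12] [613  18  14] [614 -73  10] [617  18  13] [619 -72  15] [620  15  11] [623  18  15] [626 -66  14] [627  19  10] [630 -66  10] [633 -63  11] [635 -66  13] [639 -62  12] [640  16  10] [643  19  11] [646 -65  10] [652 -62   9] [705 -10  14] [706 -19  11] [ 710 -105    8] [790  26   8] 
scene 301
[589  24  11] [600 -81   8] [605  20  11] [610 -76  10] [615 -70   8] [621 -71  10] [625  13   9] [630  19   8] [635 -63  10] [641  15   9] [648 -62  10] [654 -66   9] [662  23  10] [669 -60  11] [676  20  10] [681 -59  12] [687 -57   9] [697  19  12] [701   8  10] [701 -20  11] [704 -15  16] [714  24   8] [730  12   9] [735  36   7] [739 -11  10] [741  -3  10] [742  21   7] [747 -51   7] [750  10   9] [754  25  11] [766   4   7]
```

View pics/c1.png

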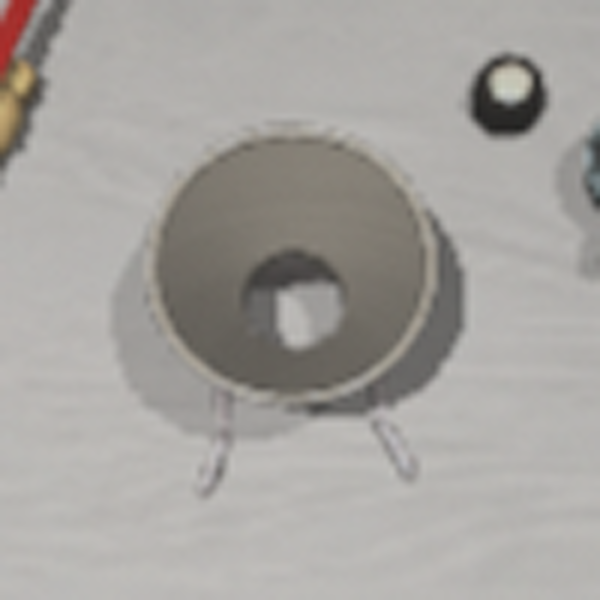

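View pics/c2.png

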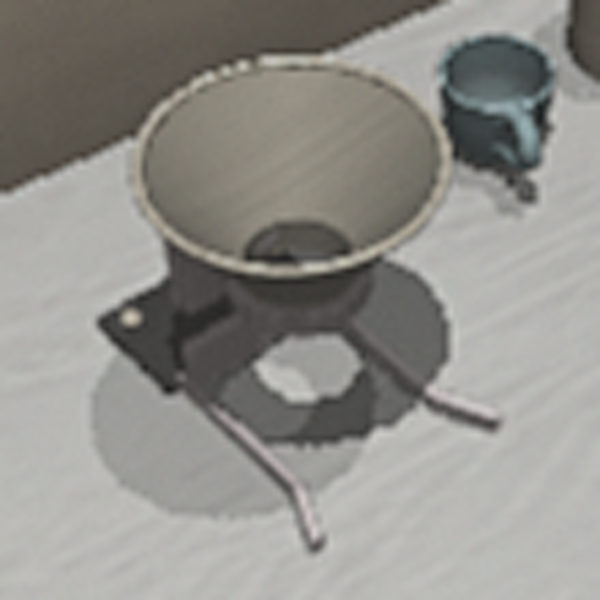

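The crops show the rails running slightly turned from world x, with the column behind and the funnel clear. I fit the stand's yaw and work out the approach to the pot handle.

```bash
cat >> h.py <<'E'
def tool(yaw,tilt=0):
    """tool down, jaws across heading yaw; tilt>0: fingers point forward along the heading"""
    c,s=np.cos(yaw),np.sin(yaw); x=np.array([0,0,-1.]);z=np.array([-c,-s,0])
    return R.from_rotvec(-tilt*np.array([-s,c,0]))*R.from_matrix(np.c_[x,np.cross(z,x),z])
E
python3 - <<'E'
from meas import *
W=np.load('scene0.npz')['W'].reshape(-1,3); c=np.array([.6685,-.0193]); yaw=.1
for i in range(3):
    C,S=np.cos(yaw),np.sin(yaw); p=(W[:,:2]-c)@np.array([[C,-S],[S,C]])
    k=(W[:,2]>.007)&(W[:,2]<.016)&(p[:,0]<.03)&(p[:,0]>-.045)
    f=[np.polyfit(*p[k&(abs(p[:,1]-s*.04)<.008)].T,1) for s in(1,-1)]
    print(yaw,[x.round(4) for x in f],[ (k&(abs(p[:,1]-s*.04)<.008)).sum() for s in (1,-1)]); yaw+=np.mean([x[0] for x in f])
    q=p[(W[:,2]>.008)&(W[:,2]<.03)&(abs(p[:,1])<.02)&(p[:,0]>.01)&(p[:,0]<.05)]; print('stop',np.median(q[:,0]))
print(tool(.279).as_matrix().round(3), (tool(0,.5).as_matrix()[:,0]))
print(rows([.441,-.277,.11],tool(.131)))
E
```

```text
0.1 [array([0.0114, 0.0406]), array([ 0.0121, -0.0414])] [np.int64(60), np.int64(46)]
stop 0.03433382015296324
0.1117682378558609 [array([-0.0011,  0.0406]), array([ 0.0005, -0.0414])] [np.int64(61), np.int64(46)]
stop 0.03440040044757417
0.11145373576415474 [array([-0.0008,  0.0406]), array([ 0.0008, -0.0414])] [np.int64(61), np.int64(46)]
stop 0.0343959295021465
[[ 0.     0.275 -0.961]
 [ 0.    -0.961 -0.275]
 [-1.     0.     0.   ]] [ 0.47942554  0.         -0.87758256]
(array([ 12.09, -18.67, -34.77]), array([ 0.148, -0.   ,  0.002]))
```

```bash
python3 -m creep '{"delta_pos":[[2,-3,-5.5],[3.6,-5.6,-10.4],[5,-7.8,-14.5],[6.5,-10,-18.6],[8,-12.2,-22.7],[9.4,-14.5,-27],[10.8,-16.7,-31],[12.1,-18.7,-34.8],[12.1,-18.7,-34.8],[12.1,-18.7,-34.8]],"dr":[[0,0,0],[0.1,0,0],[0.148,0,0],[0.148,0,0],[0.148,0,0],[0.148,0,0],[0.148,0,0],[0.148,0,0],[0.148,0,0],[0.148,0,0]]}' 1 60
python3 - <<'E'
from meas import *
print(rows([.441,-.277,.027],tool(.131)))
im=cam('wrist'); cv2.imwrite('pics/w1.png',im['pixels']); print(proj(im,[[.441,-.277,.055],[.57,-.26,.064],[.463,-.274,.055]]).round())
E
```

```text
clock: 1.1
position: [0.4418, -0.2755, 0.1093]
ee_rot: [-0.047, -0.705, -0.048, 0.706]
contact_force: [-0.1, -1.2, 0.2]
width: 0.0853
(array([8.23, 0.15, 0.09]), array([0.004, 0.002, 0.002]))
[[324. 221.]
 [325.  12.]
 [324. 191.]]
```

View pics/w1.png

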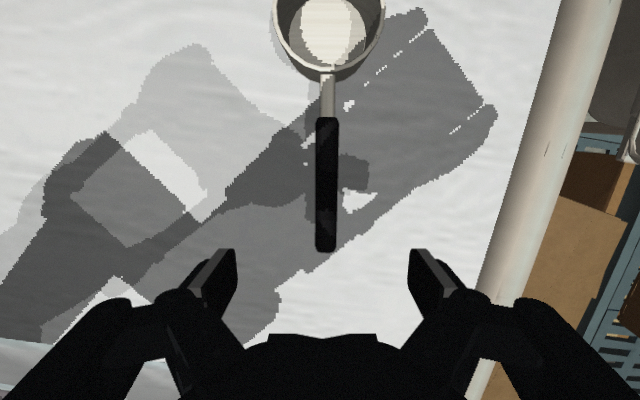

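The wrist view has the handle at column 326 (rows 118–252), as predicted and centred between the jaws. Descend and grip.

```bash
python3 -m creep '{"delta_pos":[[3,0.1,0],[6,0.15,0.1],[8.2,0.15,0.1],[8.2,0.15,0.1]],"dr":[[0,0,0],[0,0,0],[0,0,0],[0,0,0]]}' 1 100
python3 -m creep '{"delta_pos":[[0,0,0],[0,0,0],[0,0,0],[0,0,0],[0,0,0],[0,0,0],[0,0,0],[0,0,0]],"dr":[[0,0,0],[0,0,0],[0,0,0],[0,0,0],[0,0,0],[0,0,0],[0,0,0],[0,0,0]]}' -1 100
python3 -m creep '{"delta_pos":[[-0.2,0,0],[-0.5,0,0],[-0.6,0,0],[-0.6,0,0],[-0.6,0,0]],"dr":[[0,0,0],[0,0,0],[0,0,0],[0,0,0],[0,0,0]]}'
python3 - <<'E'
from meas import *
st=np.array([.6685,-.0193]); yw=.111; h=np.array([np.cos(yw),np.sin(yw)])
pose=manip.get_state()['position']
for d in(.13,.02): # pot this far before home, grip .13 further back
    g=st-h*(.13+d); print(d,g,rows([g[0],g[1],pose[2]],tool(yw)))
E
```

```text
clock: 1.55
position: [0.4376, -0.2792, 0.0263]
ee_rot: [-0.044, -0.704, -0.047, 0.707]
contact_force: [-0.1, 1.0, 0.6]
width: 0.0854
clock: 2.35
position: [0.4406, -0.2791, 0.0286]
ee_rot: [0.047, 0.706, 0.046, -0.706]
contact_force: [-2.5, -0.2, 2.7]
width: 0.014
clock: 2.85
position: [0.44, -0.2785, 0.0338]
ee_rot: [-0.046, -0.705, -0.047, 0.706]
contact_force: [-0.5, -1.1, -3.6]
width: 0.014
0.13 [ 0.41010009 -0.04810077] (array([ 2.000e-02, -2.323e+01, -4.000e-02]), array([0.02 , 0.001, 0.001]))
0.02 [ 0.51942313 -0.03591583] (array([ 1.000e-02, -2.301e+01, -1.104e+01]), array([0.02 , 0.001, 0.001]))
```

```bash
python3 -m creep '{"delta_pos":[[0,-1.5,0],[0,-4.5,0],[0,-8,0],[0,-12,0],[0,-16,0],[0,-19.5,0],[0,-22,0],[0,-23.2,0],[0,-23.2,0],[0,-23.2,0]],"dr":[[0,0,0],[0.02,0,0],[0.02,0,0],[0.02,0,0],[0.02,0,0],[0.02,0,0],[0.02,0,0],[0.02,0,0],[0.02,0,0],[0.02,0,0]]}'
python3 - <<'E'
from meas import *
st=np.array([.6685,-.0193]); yw=.111; h=np.array([np.cos(yw),np.sin(yw)])
im=cam('top'); W=cloud(im); np.save('w.npy',W); cv2.imwrite('pics/top1.png',im['pixels'])
p=manip.get_state()['position']; print(p)
e=p[:2]+.13*h; P=W.reshape(-1,3)
q=P[(np.hypot(*(P[:,:2]-e).T)<.045)&(abs(P[:,2]-.069)<.008)]; print('expected',e,'rim',robcirc(q[:,:2]),q[:,2].mean(),np.polyfit((q[:,:2]-e)@h,q[:,2],1))
k=(abs((P[:,:2]-p[:2])@[-h[1],h[0]])<.012); d=(P[:,:2]-p[:2])@h
q=P[k&(P[:,2]>.045)&(P[:,2]<.075)&(d>.04)&(d<.07)]; c0,dr,t=axis(q[:,:2]) if len(q)>5 else (0,0,0); print('handle',len(q),c0,dr)
E
```

```text
clock: 3.85
position: [0.4109, -0.0493, 0.0345]
ee_rot: [0.04, 0.706, 0.039, -0.706]
contact_force: [0.9, -0.4, -3.7]
width: 0.0145
[ 0.41108005 -0.04973676  0.03443462]
expected [ 0.54028    -0.03533637] rim (array([ 0.5406, -0.0327]), np.float64(0.0314), 77) 0.06592265177841329 [-0.00915191  0.06592042]
handle 0 0 0
```

```bash
python3 -m creep '{"delta_pos":[[0.2,0,-1.5],[0.2,0.0,-3.5],[0.2,0.0,-5.5],[0.2,0.0,-7.5],[0.2,0.0,-9],[0.2,0.0,-10],[0.3,0.0,-10.5],[0.5,0,-10.5],[0.5,0,-10.5]],"dr":[[0,0,0],[0,0,0],[0,0,0],[0,0,0],[0,0,0],[0,0,0],[0,0,0],[0,0,0],[0,0,0]]}'
python3 -m creep '{"delta_pos":[[0,0,-0.4],[0,0,-0.9],[0,0,-1.4],[0,0,-1.8],[0,0,-2.1],[0,0,-2.1]],"dr":[[0,0,0],[0,0,0],[0,0,0],[0,0,0],[0,0,0],[0,0,0]]}'
```

```text
clock: 4.8
position: [0.5158, -0.0377, 0.0295]
ee_rot: [0.039, 0.707, 0.039, -0.705]
contact_force: [1.3, -0.2, -0.9]
width: 0.0141
clock: 5.4
position: [0.536, -0.0348, 0.0294]
ee_rot: [0.039, 0.706, 0.039, -0.706]
contact_force: [-1.7, -0.0, 1.9]
width: 0.0141
```

```bash
python3 -m creep '{"delta_pos":[[0,0,-0.15],[0,0,-0.3],[0,0,-0.45],[0,0,-0.45]],"dr":[[0,0,0],[0,0,0],[0,0,0],[0,0,0]]}'
python3 -m creep '{"delta_pos":[[0,0,-0.1],[0,0,-0.2],[0,0,-0.3],[0,0,-0.3]],"dr":[[0,0,0],[0,0,0],[0,0,0],[0,0,0]]}'
```

```text
clock: 5.8
position: [0.5402, -0.0344, 0.0293]
ee_rot: [0.039, 0.706, 0.039, -0.706]
contact_force: [-4.0, 0.1, 2.7]
width: 0.0142
clock: 6.2
position: [0.5413, -0.0343, 0.0292]
ee_rot: [-0.039, -0.705, -0.039, 0.707]
contact_force: [-8.5, -2.0, 6.0]
width: 0.0144
```

Force has risen to 8.5 N, so the pot is at the stop. Release, rise and check.

```bash
python3 -m creep '{"delta_pos":[[0,0,0],[0,0,0],[0,0,0],[0,0,0],[0,0,0]],"dr":[[0,0,0],[0,0,0],[0,0,0],[0,0,0],[0,0,0]]}' 0
python3 -m creep '{"delta_pos":[[-2,0,0],[-5,0,0.5],[-9,0,3],[-13,0,7],[-16,0,11],[-17,0,15],[-17,0,15],[-17,0,15]],"dr":[[0,0,0],[0,0,0],[0,0,0],[0,0,0],[0,0,0],[0,0,0],[0,0,0],[0,0,0]]}' 1
python3 - <<'E'
from meas import *
st=np.array([.6685,-.0193]); yw=.111; h=np.array([np.cos(yw),np.sin(yw)]); n=np.array([-h[1],h[0]])
for nm in('scene','top'):
    im=cam(nm); W=cloud(im).reshape(-1,3); px=im['pixels']; cv2.imwrite(f'pics/{nm}2.png',px); v=cv2.cvtColor(px,cv2.COLOR_BGR2HSV)[:,:,2].ravel()
    x=(W[:,:2]-st)@h; y=(W[:,:2]-st)@n; k=(abs(y)<.02)&(x<-.06)&(x>-.18)&(W[:,2]>.047)&(W[:,2]<.065)&(v<75)
    print(nm,k.sum(),'handle x range',x[k].min(),x[k].max(),'yfit',np.polyfit(x[k],y[k],1),'z',np.median(W[k,2]),np.polyfit(x[k],W[k,2],1))
E
python3 - <<'E'
import cv2
cv2.imwrite('pics/c3.png',cv2.resize(cv2.imread('pics/scene2.png')[130:350,150:370],(600,600),interpolation=2))
E
```

```text
clock: 6.7
position: [0.5435, -0.0342, 0.0293]
ee_rot: [0.039, 0.706, 0.039, -0.706]
contact_force: [0.1, 0.7, -0.7]
width: 0.0428
clock: 7.5
position: [0.3939, -0.0508, 0.2]
ee_rot: [0.039, 0.707, 0.039, -0.705]
contact_force: [-0.4, 0.1, -0.1]
width: 0.0855
scene 216 handle x range -0.15443365811005597 -0.060105042444595844 yfit [0.00137593 0.00262364] z 0.05244496598764753 [0.00466958 0.05274077]
top 134 handle x range -0.1521020557421553 -0.06009843804143427 yfit [0.0029003  0.00051293] z 0.054424233815319564 [-0.00703147  0.05367246]
```

View pics/c3.png

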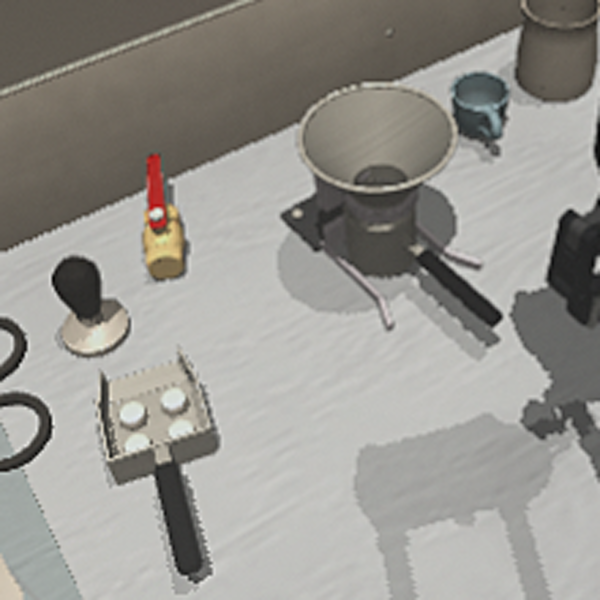

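The pot stands home: its handle spans x −154 to −60 mm in the stand frame with lateral error under 3 mm. All four tablets are in the rear of the scoop. Now the approach to the scoop handle, tool tilted forward 0.5 rad.

```bash
python3 - <<'E'
from meas import *
W=cloud(cam('top')); px=cv2.imread('pics/top2.png'); v=cv2.cvtColor(px,cv2.COLOR_BGR2HSV)[:,:,2]
m=np.zeros((400,640),np.uint8); m[205:248,212:240]=(v[205:248,212:240]<75)
r=cv2.minAreaRect(np.argwhere(m)[:,::-1].astype(np.float32)); im=cam('top')
c=onplane(im,[r[0]],.042)[0]; b=onplane(im,cv2.boxPoints(r),.042)[:,:2]; print('rect centre',c,[np.linalg.norm(b[i]-b[i-1]).round(4) for i in range(4)],[np.arctan2(*(b[i]-b[i-1])[::-1]).round(3) for i in range(4)])
yw=-.22; g=np.array([.5115,.2575,.036]); T=tool(yw,.5); ax=T.as_matrix()[:,0]; t=g+.0187*ax; print(t)
print(rows(t-.09*ax,T))
E
```

```text
rect centre [0.51324937 0.25502118 0.042     ] [np.float64(0.0177), np.float64(0.085), np.float64(0.018), np.float64(0.0849)] [np.float64(1.304), np.float64(-0.215), np.float64(-1.842), np.float64(2.923)]
[0.52024917 0.25554352 0.01958921]
(array([ 10.01, -30.45, -11.79]), array([0.324, 0.496, 0.083]))
```

```bash
python3 -m creep '{"delta_pos":[[1,-3,-1.2],[2.2,-6.5,-2.5],[3.4,-10.5,-4],[4.7,-14.5,-5.5],[6,-18.5,-7.1],[7.4,-22.5,-8.7],[8.6,-26.2,-10.1],[9.5,-29,-11.2],[10,-30.45,-11.8],[10,-30.45,-11.8]],"dr":[[0.03,0.05,0.01],[0.07,0.11,0.02],[0.11,0.17,0.03],[0.15,0.23,0.04],[0.19,0.29,0.05],[0.23,0.36,0.06],[0.28,0.43,0.07],[0.32,0.49,0.08],[0.324,0.496,0.083],[0.324,0.496,0.083]]}' 1
python3 - <<'E'
from meas import *
print(manip.get_state()['qpos'].round(3))
im=cam('wrist'); px=im['pixels']; cv2.imwrite('pics/w2.png',px); h=np.array([.976,-.218]); g=np.array([.512,.2565])
print(proj(im,np.c_[np.array([g-.045*h,g,g+.045*h]),[.042]*3]).round())
E
```

```text
clock: 8.7
position: [0.4912, 0.257, 0.1139]
ee_rot: [-0.054, 0.846, -0.077, -0.526]
contact_force: [0.0, 0.4, 0.3]
width: 0.0853
[ 0.547  0.224  2.021 -0.53   0.607  2.703]
[[316. 286.]
 [318. 227.]
 [320. 173.]]
```

View pics/w2.png

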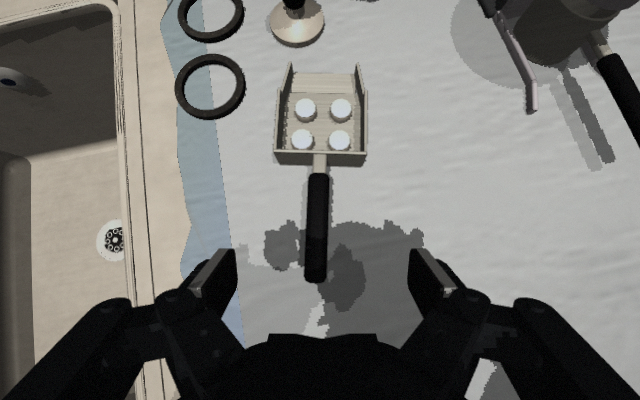

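The handle runs (316,282)–(319,173), as predicted. However, joint 6 is at its range limit, so I turn the tool half round about its axis (the same grasp).

```bash
python3 -m creep '{"delta_pos":[[-1,0,0],[-2,0,0],[-2,0,0],[-2,0,0],[-2,0,0],[-2,0,0],[-2,0,0],[-2,0,0],[-2,0,0],[-2,0,0]],"dr":[[-0.14,0,0],[-0.28,0,0],[-0.42,0,0],[-0.56,0,0],[-0.7,0,0],[-0.84,0,0],[-0.98,0,0],[-1.12,0,0],[-1.26,0,0],[-1.4,0,0]]}' 1
python3 -m creep '{"delta_pos":[[0,0,0],[0,0,0],[0,0,0],[0,0,0],[0,0,0],[0,0,0],[0,0,0],[0,0,0],[0,0,0],[0,0,0]],"dr":[[-0.14,0,0],[-0.28,0,0],[-0.42,0,0],[-0.56,0,0],[-0.7,0,0],[-0.84,0,0],[-0.98,0,0],[-1.12,0,0],[-1.26,0,0],[-1.4,0,0]]}' 1
cat >> h.py <<'E'
X=R.from_rotvec([np.pi,0,0])
E
python3 - <<'E'
from meas import *
print(manip.get_state()['qpos'].round(3))
yw=-.218; g=np.array([.512,.2565,.036]); T=tool(yw,.5)*X; ax=T.as_matrix()[:,0]; t=g+.0187*ax; print(t)
print(rows(t-.09*ax,T))
E
```

```text
clock: 9.75
position: [0.48, 0.2527, 0.1323]
ee_rot: [0.504, 0.68, 0.279, -0.454]
contact_force: [0.3, -0.1, -0.1]
width: 0.0855
clock: 10.75
position: [0.48, 0.2527, 0.1323]
ee_rot: [0.824, 0.196, 0.505, -0.167]
contact_force: [-0.5, 0.9, -0.0]
width: 0.0855
[ 0.554  0.186  2.012 -0.503  0.656 -0.125]
[0.52075307 0.25456102 0.01958921]
(array([ 2.88,  0.38, -2.05]), array([-0.32 , -0.047, -0.011]))
```

```bash
python3 -m creep '{"delta_pos":[[1,0.1,-0.7],[2,0.2,-1.4],[2.9,0.4,-2],[2.9,0.4,-2],[2.9,0.4,-2]],"dr":[[-0.12,-0.02,0],[-0.24,-0.04,-0.01],[-0.32,-0.047,-0.011],[-0.32,-0.047,-0.011],[-0.32,-0.047,-0.011]]}' 1
python3 - <<'E'
from meas import *
print(manip.get_state()['qpos'].round(3))
yw=-.218; g=np.array([.512,.2565,.036]); T=tool(yw,.5)*X; ax=T.as_matrix()[:,0]; t=g+.0187*ax
print(rows(t,T))
E
```

```text
clock: 11.25
position: [0.4795, 0.2643, 0.099]
ee_rot: [0.855, 0.058, 0.507, -0.095]
contact_force: [0.7, 0.2, -0.2]
width: 0.0853
[ 0.613  0.25   2.06  -0.688  0.592 -0.2  ]
(array([ 9.  , -0.06, -0.09]), array([-0.007,  0.   ,  0.   ]))
```

```bash
python3 -m creep '{"delta_pos":[[2,0,0],[4,0,0],[6,-0.05,-0.05],[7.5,-0.05,-0.1],[8.6,-0.05,-0.1],[9,-0.05,-0.1],[9,-0.05,-0.1]],"dr":[[0,0,0],[0,0,0],[0,0,0],[0,0,0],[0,0,0],[0,0,0],[0,0,0]]}' 1
python3 -m creep '{"delta_pos":[[0,0,0],[0,0,0],[0,0,0],[0,0,0],[0,0,0],[0,0,0],[0,0,0],[0,0,0]],"dr":[[0,0,0],[0,0,0],[0,0,0],[0,0,0],[0,0,0],[0,0,0],[0,0,0],[0,0,0]]}' -1 110
python3 - <<'E'
from meas import *
s=manip.get_state(); print(s['qpos'].round(3)); q=R.from_quat(s['ee_rot'],scalar_first=True)
print('lift rows', q.inv().apply([0,0,10]).round(2), 'back-tilt axis: heading-left', q.inv().apply([.218,.976,0]).round(3))
E
```

```text
clock: 11.95
position: [0.5214, 0.2549, 0.0202]
ee_rot: [0.855, 0.058, 0.506, -0.095]
contact_force: [0.1, -0.8, 0.0]
width: 0.0854
clock: 12.75
position: [0.5209, 0.2556, 0.0204]
ee_rot: [0.855, 0.058, 0.506, -0.094]
contact_force: [-4.3, 1.1, 6.2]
width: 0.0161
[ 0.545  0.408  2.099 -0.946  0.42   0.033]
lift rows [-8.77  0.04  4.81] back-tilt axis: heading-left [ 0.003  1.    -0.003]
```

```bash
python3 -m creep '{"delta_pos":[[-0.5,0,0.27],[-1.2,0,0.67],[-2.2,0,1.2],[-3,0,1.65],[-3.5,0,1.92],[-3.5,0,1.92]],"dr":[[0,0,0],[0,0,0],[0,0,0],[0,0,0],[0,0,0],[0,0,0]]}' 
python3 - <<'E'
from meas import *
s=manip.get_state(); print(s['qpos'].round(3))
im=cam('scene'); cv2.imwrite('pics/c4.png',cv2.resize(im['pixels'][200:350,130:280],(600,600),interpolation=2))
W=cloud(im).reshape(-1,3); g=s['position'][:2]-.0088*np.array([.976,-.218]); h=np.array([.976,-.218]); d=(W[:,:2]-g)@h; y=(W[:,:2]-g)@[.218,.976]
# tops of side walls: height along the scoop
k=(d>.07)&(d<.15)&(abs(abs(y)-.039)<.006)&(W[:,2]>.055); print(k.sum()); 
for a in np.arange(.06,.17,.01):
    kk=(d>a)&(d<a+.01)&(abs(abs(y)-.038)<.007)&(W[:,2]>.04); print(round(a,2),kk.sum(),W[kk,2].max().round(4) if kk.any() else 0)
E
```

```text
clock: 13.35
position: [0.5209, 0.2551, 0.0601]
ee_rot: [0.855, 0.058, 0.506, -0.095]
contact_force: [0.5, 0.1, -2.2]
width: 0.0164
[ 0.544  0.34   2.058 -0.776  0.492 -0.156]
0
0.06 3 0.0442
0.07 0 0
0.08 0 0
0.09 0 0
0.1 0 0
0.11 0 0
0.12 0 0
0.13 0 0
0.14 0 0
0.15 0 0
0.16 0 0
0.17 0 0
```

View pics/c4.png

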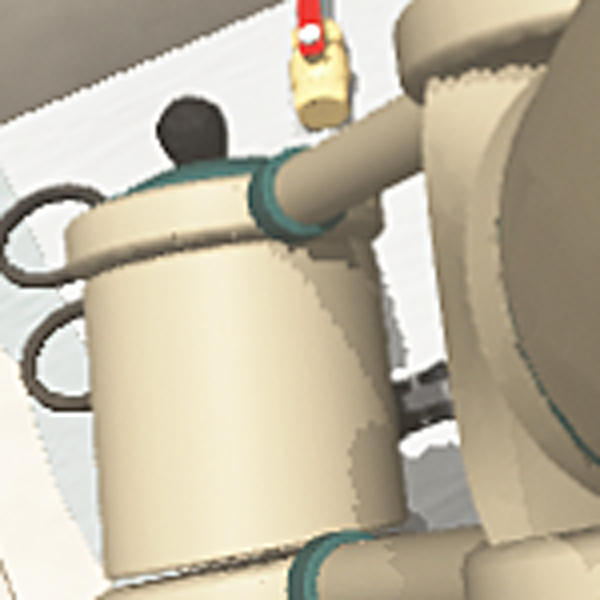

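```bash
cat >> h.py <<'E'
def tablets(tag):
    im=cam('wrist'); cv2.imwrite(f'pics/{tag}.png',im['pixels']); W=cloud(im); hsv=cv2.cvtColor(im['pixels'],cv2.COLOR_BGR2HSV)
    m=((hsv[:,:,2]>225)&(hsv[:,:,1]<25)&(np.nan_to_num(W[:,:,2])>.03)).astype(np.uint8)
    n,l,s,c=cv2.connectedComponentsWithStats(m); out=[]
    for i in range(1,n):
        if 60<s[i,4]<3000: out.append(np.r_[c[i],s[i,4],np.nanmedian(W[l==i],0)])
    return np.array(out).round(3)
E
python3 - <<'E'
from meas import *
print(tablets('w3'))
s=manip.get_state(); q=R.from_quat(s['ee_rot'],scalar_first=True); print(s['position'])
print(rows([s['position'][0],s['position'][1],.206],q)[0], rows([.4967,.02,.206],q)[0])
E
```

```text
[]
[0.52045987 0.25484546 0.0593819 ]
[-12.86   0.04   7.04] [-11.55 -23.39   9.58]
```

View pics/w3.png

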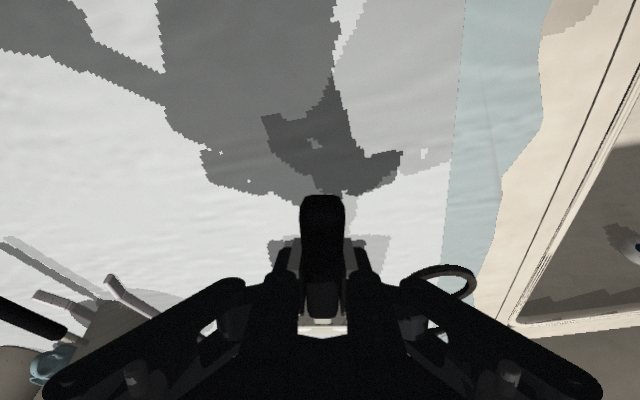

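The flipped wrist view looks rearward. The handle is centred in the jaws at (322,250), but the pan is out of sight, so the top camera will do the checks. Lift, then carry.

```bash
python3 -m creep '{"delta_pos":[[-0.5,0,0.27],[-1.5,0,0.82],[-3,0,1.64],[-5,0,2.74],[-7,0,3.83],[-9,0,4.93],[-11,0,6.02],[-12.3,0,6.73],[-12.9,0,7.04],[-12.9,0,7.04]],"dr":[[0,0,0],[0,0,0],[0,0,0],[0,0,0],[0,0,0],[0,0,0],[0,0,0],[0,0,0],[0,0,0],[0,0,0]]}'
python3 - <<'E'
from meas import *
s=manip.get_state(); print(s['qpos'].round(3))
im=cam('top'); W=cloud(im); cv2.imwrite('pics/top3.png',im['pixels']); 
t=s['position']; h=np.array([.976,-.218]); n=np.array([.218,.976]); P=W.reshape(-1,3); d=(P[:,:2]-t[:2])@h; y=(P[:,:2]-t[:2])@n
k=(d>.05)&(d<.17)&(abs(y)<.05)&(P[:,2]>t[2]-.05)&(P[:,2]<t[2]+.04); print(k.sum(), 'extent fwd',d[k].min(),d[k].max(),'y',y[k].min(),y[k].max())
px=im['pixels'].reshape(-1,3).min(1); f=k&(abs(y)<.03); print('white n',(f&(px>215)).sum(), 'floor fit z-t vs d',np.polyfit(d[f&(px<200)],P[f&(px<200),2]-t[2],1))
q=P[f&(px>215)]; print('tabs',q.mean(0) if len(q) else 0, np.median(q[:,2])-t[2] if len(q) else 0)
E
```

```text
clock: 14.45
position: [0.5206, 0.2549, 0.2077]
ee_rot: [0.855, 0.058, 0.506, -0.094]
contact_force: [-0.4, -0.3, -1.8]
width: 0.016
[ 0.544  0.149  1.857 -0.472  0.814 -0.532]
1208 extent fwd 0.05006525776036486 0.15426277006485115 y -0.04004469483624744 0.04319450956738075
white n 0 floor fit z-t vs d [-0.16099114  0.00487139]
tabs 0 0
```

```bash
python3 - <<'E'
from meas import *
cv2.imwrite('pics/c5.png',cv2.resize(cv2.imread('pics/top3.png')[120:260,180:360],(760,591),interpolation=2))
E
```

View pics/c5.png

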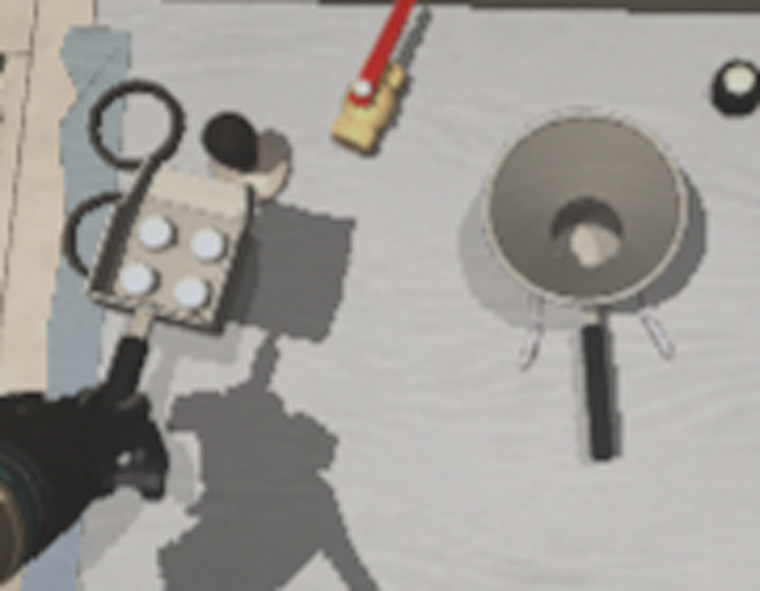

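All four tablets are in the lifted scoop at (155–205, 230–290), and the pot's handle lies straight along the channel. Carry over.

```bash
python3 -m creep '{"delta_pos":[[0.05,-1,0.1],[0.15,-3,0.3],[0.35,-6,0.65],[0.5,-9.5,1],[0.7,-13,1.4],[0.9,-16.5,1.8],[1.1,-19.5,2.1],[1.2,-21.7,2.35],[1.3,-23,2.5],[1.3,-23.4,2.5]],"dr":[[0,0,0],[0,0,0],[0,0,0],[0,0,0],[0,0,0],[0,0,0],[0,0,0],[0,0,0],[0,0,0],[0,0,0]]}'
cat >> h.py <<'E'
HD=np.array([.976,-.218,0]); LF=np.array([.218,.976,0])
def tipinfo():
    """tip in the tool frame from the grasp reading (scoop flat on the table)"""
    q=R.from_quat([.855,.058,.506,-.094],scalar_first=True); return q, q.inv().apply(.1515*HD+np.array([0,0,-.0164])+.0015*LF)
def pour(pitch,tip):
    """rows that bring the scoop tip to `tip` with nose-down pitch"""
    q,v=tipinfo(); Rt=R.from_rotvec(pitch*LF)*q; return rows(np.array(tip)-Rt.apply(v),Rt)
def view():
    im=cam('top'); s=manip.get_state(); P=cloud(im).reshape(-1,3); q,v=tipinfo()
    Rt=R.from_quat(s['ee_rot'],scalar_first=True); tip=s['position']+Rt.apply(v); dR=Rt*q.inv()
    pitch=np.arcsin(-dR.apply(HD)[2]); b=im['pixels'].reshape(-1,3); m=(b.min(1)>170)&(b[:,0].astype(int)>b[:,2]-3)&(P[:,2]>.08)
    cl=m.reshape(400,640).astype(np.uint8); n,l,st,c=cv2.connectedComponentsWithStats(cl)
    print('t',s['clock'],'q',s['qpos'].round(2),'tip',tip.round(4),'pitch',pitch.round(3))
    for i in range(1,n):
        if st[i,4]>8:
            w=np.nanmedian(P[(l==i).ravel()],0)
            if abs(w[0]-.62)<.13 and abs(w[1])<.12: print('  white',c[i].round(),st[i,4],w.round(3))
    return im
E
python3 - <<'E'
from meas import *
im=view(); cv2.imwrite('pics/top4.png',im['pixels']); b=cv2.imread('pics/top3.png'); print('tablet colour',b[175,217],b[178,229])
for p in(0.2,.4,.6,.8,1.0): print(p,pour(p,[.644,-.0139,.178]))
E
```

```text
clock: 15.5
position: [0.4948, 0.0183, 0.2052]
ee_rot: [0.854, 0.058, 0.508, -0.096]
contact_force: [0.1, -0.2, -1.9]
width: 0.0156
t 15.55 q [-0.04 -0.05  2.07 -0.15  0.63 -1.29] tip [ 0.643  -0.0133  0.1885] pitch 0.003
  white [305. 187.] 34 [0.604 0.011 0.201]
  white [318. 190.] 34 [ 0.596 -0.024  0.201]
  white [301. 199.] 33 [0.572 0.02  0.2  ]
  white [314. 202.] 33 [ 0.565 -0.014  0.202]
tablet colour [214 208 204] [214 208 204]
0.2 (array([-1.3 , -0.07,  1.54]), array([-0.001,  0.197,  0.002]))
0.4 (array([-3.18, -0.06,  3.94]), array([-0.001,  0.397,  0.001]))
0.6 (array([-4.54, -0.05,  6.66]), array([-0.001,  0.597,  0.   ]))
0.8 (array([-5.34, -0.03,  9.59]), array([-0.   ,  0.797, -0.   ]))
1.0 (array([-5.53, -0.02, 12.63]), array([-0.   ,  0.997, -0.001]))
```

```bash
python3 -m creep '{"delta_pos":[[-0.4,0,0.35],[-0.8,0,0.9],[-1.3,0,1.55],[-2.2,0,2.7],[-2.7,0,3.3],[-2.7,0,3.3]],"dr":[[0,0.05,0],[0,0.12,0],[0,0.2,0],[0,0.3,0],[0,0.35,0],[0,0.35,0]]}'
python3 - <<'E'
from meas import *
view()
for p in(.35,.4,.45,.5,.6,.7): print(p,pour(p,[.644,-.0139,.166]))
E
```

```text
clock: 16.15
position: [0.5152, 0.0164, 0.2469]
ee_rot: [0.755, 0.073, 0.646, -0.083]
contact_force: [0.1, -0.3, -1.8]
width: 0.0162
t 16.2 q [-0.09  0.09  1.71 -0.02  1.18 -1.43] tip [ 0.6468 -0.0114  0.1784] pitch 0.35
0.35 (array([ 1.19, -0.29, -0.4 ]), array([0.001, 0.   , 0.   ]))
0.4 (array([ 0.58, -0.29,  0.05]), array([ 0.001,  0.05 , -0.   ]))
0.45 (array([-0.01, -0.29,  0.54]), array([ 0.002,  0.1  , -0.   ]))
0.5 (array([-0.58, -0.28,  1.05]), array([ 0.002,  0.15 , -0.   ]))
0.6 (array([-1.63, -0.28,  2.15]), array([ 0.002,  0.25 , -0.001]))
0.7 (array([-2.56, -0.27,  3.35]), array([ 0.002,  0.35 , -0.001]))
```

```bash
sed -i 's/b.min(1)>170/b.min(1)>TH/; s/^def view():/TH=150\ndef view():/' h.py; python3 - <<'E'
import h
from h import *
for t in(150,130,110):
    h.TH=t; im=view()
cv2.imwrite('pics/top5.png',im['pixels']); cv2.imwrite('pics/c6.png',cv2.resize(im['pixels'][130:230,270:370],(600,600),interpolation=2))
E
```

```text
t 16.25 q [-0.09  0.09  1.72 -0.02  1.18 -1.43] tip [ 0.645  -0.0111  0.1775] pitch 0.352
t 16.3 q [-0.09  0.09  1.72 -0.02  1.18 -1.43] tip [ 0.6441 -0.0109  0.1771] pitch 0.353
t 16.35 q [-0.09  0.09  1.72 -0.02  1.18 -1.43] tip [ 0.6439 -0.0109  0.1772] pitch 0.353
```

View pics/c6.png

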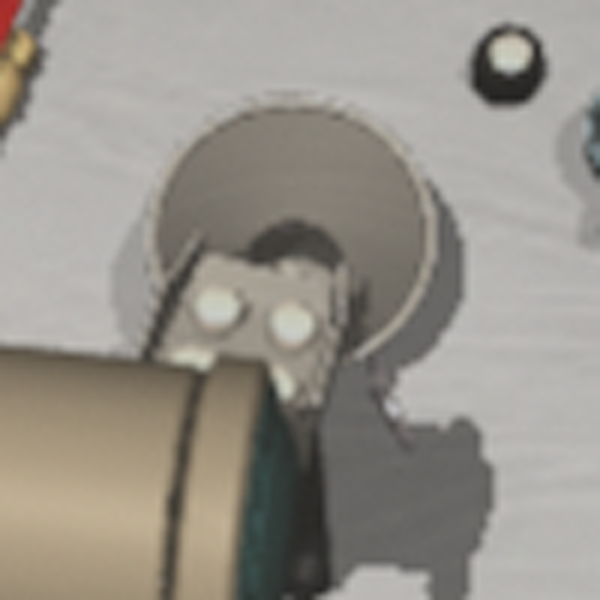

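At pitch 0.35 all four tablets are still in the scoop, (218,305), (292,322) and two half hidden by the arm. I loosen the colour test and tip on in steps.

```bash
sed -i 's/&(b\[:,0\].astype(int)>b\[:,2\]-3)//; s/^TH=150/TH=175/' h.py
python3 -m creep '{"delta_pos":[[0.3,-0.1,0.05],[0.3,-0.2,0.2],[0,-0.29,0.54],[-0.58,-0.28,1.05],[-0.58,-0.28,1.05],[-0.58,-0.28,1.05],[-0.58,-0.28,1.05]],"dr":[[0,0.03,0],[0,0.06,0],[0,0.1,0],[0,0.15,0],[0,0.15,0],[0,0.15,0],[0,0.15,0]]}'
python3 - <<'E'
from meas import *
view()
for p in(.5,.55,.6,.65,.7,.8): print(p,pour(p,[.644,-.0139,.166]))
E
```

```text
clock: 17.05
position: [0.5197, 0.012, 0.2531]
ee_rot: [0.703, 0.079, 0.702, -0.077]
contact_force: [-0.1, 0.3, -2.0]
width: 0.016
t 17.1 q [-0.11  0.18  1.58  0.    1.38 -1.46] tip [ 0.642  -0.0135  0.1661] pitch 0.501
0.5 (array([0.02, 0.03, 0.19]), array([ 0.002, -0.001, -0.001]))
0.55 (array([-0.6 ,  0.04,  0.64]), array([ 0.002,  0.049, -0.001]))
0.6 (array([-1.19,  0.04,  1.12]), array([ 0.002,  0.099, -0.001]))
0.65 (array([-1.75,  0.04,  1.64]), array([ 0.002,  0.149, -0.001]))
0.7 (array([-2.29,  0.04,  2.17]), array([ 0.002,  0.199, -0.001]))
0.8 (array([-3.29,  0.05,  3.33]), array([ 0.002,  0.299, -0.001]))
```

```bash
cat >> h.py <<'E'
def view():
    s=manip.get_state(); q,v=tipinfo(); Rt=R.from_quat(s['ee_rot'],scalar_first=True); tip=s['position']+Rt.apply(v); dR=Rt*q.inv()
    print('t',s['clock'],'q',s['qpos'].round(2),'tip',tip.round(4),'pitch',np.arcsin(-dR.apply(HD)[2]).round(3),'F',s['contact_force'].round(1),'M',s['moment'].round(2))
    M=dR.as_matrix()@np.c_[HD,LF,[0,0,1]]
    for nm in('top','scene'):
        im=cam(nm); P=(cloud(im).reshape(-1,3)-tip)@M+[.052,0,.004]; b=im['pixels'].reshape(-1,3).min(1)
        k=(P[:,0]>-.042)&(P[:,0]<.06)&(abs(P[:,1])<.03)&(P[:,2]>-.004)&(P[:,2]<.03); t=k&(P[:,2]>.011)
        f=k&(P[:,2]<=.011); print(nm,'pan px',k.sum(),'raised px',t.sum(),'raised x',P[t,0].round(3)[::max(1,t.sum()//12)],'y',P[t,1].round(3)[::max(1,t.sum()//12)],'floor z',np.median(P[f,2]).round(4) if f.any() else 0)
    return im
E
python3 - <<'E'
from h import *
view()
E
```

```text
t 17.1 q [-0.11  0.18  1.58  0.    1.38 -1.46] tip [ 0.642  -0.0135  0.1661] pitch 0.501 F [-0.8 -0.7 -1.5] M [0.06 0.2  0.05]
top pan px 0 raised px 0 raised x [] y [] floor z 0
scene pan px 16 raised px 14 raised x [ 0.041  0.039  0.036  0.036  0.042  0.038  0.035  0.033  0.036  0.033
 -0.04  -0.042 -0.042 -0.042] y [0.012 0.011 0.009 0.007 0.019 0.018 0.016 0.015 0.023 0.022 0.023 0.025
 0.017 0.015] floor z 0.0
```

```bash
python3 -m creep '{"delta_pos":[[-0.3,0,0.3],[-0.6,0,0.64],[-0.9,0,0.88],[-1.2,0,1.12],[-1.5,0,1.38],[-1.75,0,1.64],[-2,0,1.9],[-2.3,0,2.17],[-2.3,0,2.17],[-2.3,0,2.17]],"dr":[[0,0.025,0],[0,0.05,0],[0,0.075,0],[0,0.1,0],[0,0.125,0],[0,0.15,0],[0,0.175,0],[0,0.2,0],[0,0.2,0],[0,0.2,0]]}'
python3 - <<'E'
from h import *
view()
for p in(.75,.8,.9,1.0,1.1): print(p,pour(p,[.644,-.0139,.166]))
E
```

```text
clock: 18.2
position: [0.5417, 0.007, 0.2765]
ee_rot: [0.63, 0.087, 0.769, -0.069]
contact_force: [-0.1, -0.1, -1.4]
width: 0.0158
t 18.2 q [-0.13  0.31  1.36  0.02  1.67 -1.48] tip [ 0.6449 -0.0141  0.1664] pitch 0.7 F [-0.1 -0.1 -1.4] M [-0.02 -0.05  0.04]
top pan px 0 raised px 0 raised x [] y [] floor z 0
scene pan px 24 raised px 8 raised x [-0.041 -0.042 -0.041 -0.041 -0.041 -0.042 -0.041 -0.041] y [0.008 0.013 0.015 0.024 0.016 0.003 0.021 0.022] floor z 0.0031
0.75 (array([-0.55,  0.04,  0.4 ]), array([ 0.002,  0.05 , -0.001]))
0.8 (array([-1.14,  0.04,  0.88]), array([ 0.003,  0.1  , -0.001]))
0.9 (array([-2.24,  0.05,  1.93]), array([ 0.003,  0.2  , -0.001]))
1.0 (array([-3.23,  0.05,  3.09]), array([ 0.003,  0.3  , -0.002]))
1.1 (array([-4.11,  0.06,  4.34]), array([ 0.004,  0.4  , -0.002]))
```

```bash
python3 -m creep '{"delta_pos":[[-0.55,0,0.4],[-1.1,0,0.88],[-1.7,0,1.4],[-2.2,0,1.9],[-2.75,0,2.5],[-3.2,0,3.1],[-3.2,0,3.1],[-3.2,0,3.1],[-3.2,0,3.1],[-3.2,0,3.1]],"dr":[[0,0.05,0],[0,0.1,0],[0,0.15,0],[0,0.2,0],[0,0.25,0],[0,0.3,0],[0,0.3,0],[0,0.3,0],[0,0.3,0],[0,0.3,0]]}'
python3 - <<'E'
from h import *
view()
for p,z in((.8,.175),(.6,.18),(.4,.185),(.2,.19),(0,.195)): print(p,pour(p,[.639,-.0129,z]))
E
```

```text
clock: 19.3
position: [0.5769, -0.0009, 0.3027]
ee_rot: [0.508, 0.096, 0.854, -0.055]
contact_force: [-0.1, -0.4, -0.6]
width: 0.0163
t 19.3 q [-0.15  0.54  1.02  0.04  2.08 -1.49] tip [ 0.6439 -0.0138  0.1664] pitch 0.999 F [-0.1 -0.4 -0.6] M [-0.05 -0.31  0.02]
top pan px 0 raised px 0 raised x [] y [] floor z 0
scene pan px 266 raised px 33 raised x [-0.041 -0.042 -0.042 -0.041 -0.041 -0.041 -0.041 -0.042 -0.042 -0.04
 -0.042 -0.042 -0.041 -0.042 -0.042 -0.042 -0.041] y [ 0.013 -0.007  0.01  -0.004  0.026 -0.003 -0.007  0.017  0.004  0.027
  0.016  0.008  0.007  0.001  0.025  0.013  0.02 ] floor z -0.0017
0.8 (array([ 2.13,  0.03, -2.34]), array([ 0.003, -0.199, -0.001]))
0.6 (array([ 4.58,  0.02, -3.51]), array([ 0.002, -0.399, -0.001]))
0.4 (array([ 7.17,  0.01, -4.09]), array([ 0.001, -0.599, -0.   ]))
0.2 (array([ 9.76, -0.  , -4.05]), array([ 0.001, -0.799,  0.   ]))
0 (array([ 1.224e+01, -1.000e-02, -3.420e+00]), array([-0.   , -0.999,  0.001]))
```

The pan is seen empty, with only its rear wall standing above the floor. Level the scoop and move aside to inspect the funnel and pot.

```bash
python3 -m creep '{"delta_pos":[[1,0,-1.4],[2.13,0,-2.34],[3.3,0,-3],[4.6,0,-3.5],[5.9,0,-3.85],[7.2,0,-4.1],[8.5,0,-4.1],[9.8,0,-4.05],[11,0,-3.75],[12.2,0,-3.4]],"dr":[[0,-0.1,0],[0,-0.2,0],[0,-0.3,0],[0,-0.4,0],[0,-0.5,0],[0,-0.6,0],[0,-0.7,0],[0,-0.8,0],[0,-0.9,0],[0,-1,0]]}'
python3 - <<'E'
from h import *
s=manip.get_state(); print(s['position'],s['qpos'].round(2)); q,v=tipinfo(); T=q
for P in([.52,.255,.21],): print(rows(P,T))
E
```

```text
clock: 20.4
position: [0.4902, 0.0187, 0.2114]
ee_rot: [0.856, 0.058, 0.504, -0.094]
contact_force: [1.0, -0.7, -2.0]
width: 0.0162
[0.49018229 0.01872622 0.21138312] [-0.04 -0.06  2.08 -0.14  0.63 -1.3 ]
(array([-0.9 , 23.7 , -2.11]), array([-0.   ,  0.004,  0.   ]))
```

```bash
python3 -m creep '{"delta_pos":[[0,1.5,-0.1],[-0.2,4.5,-0.4],[-0.3,8,-0.7],[-0.4,12,-1.1],[-0.6,16,-1.4],[-0.8,19.5,-1.8],[-0.9,22,-2],[-0.9,23.7,-2.1],[-0.9,23.7,-2.1]],"dr":[[0,0,0],[0,0,0],[0,0,0],[0,0,0],[0,0,0],[0,0,0],[0,0,0],[0,0,0],[0,0,0]]}'
python3 - <<'E'
from meas import *
a=cam('top'); b=cam('scene'); view()
cr=cv2.resize(a['pixels'][125:275,180:360],(720,600),interpolation=2)[:, :]
cv2.imwrite('pics/c7.png',cr)
W=cloud(a); w=W.reshape(-1,3); px=a['pixels'].reshape(-1,3)
k=(np.hypot(w[:,0]-.6685,w[:,1]+.0193)<.05)&(px.min(1)>150); print('bright in funnel',k.sum(), np.sort(w[k,2])[::max(1,k.sum()//15)].round(3))
st=np.array([.6685,-.0193]); h=np.array([np.cos(.111),np.sin(.111)]); n=np.array([-h[1],h[0]])
v=px.max(1); x=(w[:,:2]-st)@h; y=(w[:,:2]-st)@n; k=(abs(y)<.02)&(x<-.06)&(x>-.18)&(w[:,2]>.047)&(w[:,2]<.065)&(v<75)
print('handle',k.sum(),x[k].min(),np.polyfit(x[k],y[k],1),np.polyfit(x[k],w[k,2],1))
E
```

```text
clock: 21.3
position: [0.5214, 0.2569, 0.2098]
ee_rot: [0.855, 0.058, 0.506, -0.093]
contact_force: [-0.1, -0.9, -1.5]
width: 0.0163
t 21.4 q [ 0.54  0.15  1.85 -0.47  0.82 -0.54] tip [0.6688 0.2226 0.1928] pitch 0.001 F [-0.3  0.2 -1.2] M [ 0.15  0.45 -0.01]
top pan px 698 raised px 0 raised x [] y [] floor z 0.0032
scene pan px 0 raised px 0 raised x [] y [] floor z 0
bright in funnel 111 [-0.004 -0.002 -0.001 -0.001 -0.     0.     0.001  0.001  0.002  0.004
  0.022  0.024  0.025  0.026  0.028  0.029]
handle 129 -0.15239553903856484 [-0.00200292 -0.00033621] [-0.0056213   0.05429313]
```

View pics/c7.png

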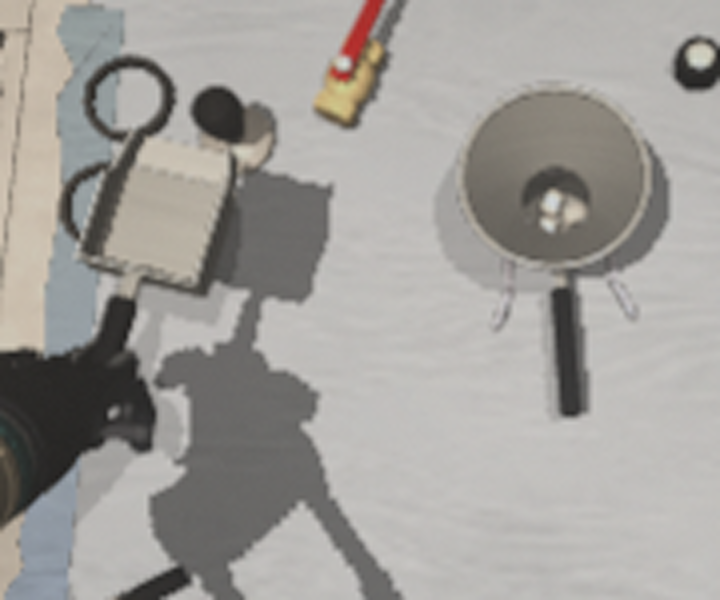

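The scoop is empty, the tablets show white through the spout at (560,210) at heights of 22–29 mm, and the pot handle has not moved. Set the scoop down where it was.

```bash
python3 -m creep '{"delta_pos":[[1.5,0,-0.82],[3.5,0,-1.92],[6,0,-3.3],[8.5,0,-4.66],[11,0,-6.03],[13,0,-7.13],[14.5,0,-7.95],[15.5,0,-8.5],[16,0,-8.78],[16,0,-8.78]],"dr":[[0,0,0],[0,0,0],[0,0,0],[0,0,0],[0,0,0],[0,0,0],[0,0,0],[0,0,0],[0,0,0],[0,0,0]]}'
python3 - <<'E'
from h import *
s=manip.get_state(); p=s['position']; q,v=tipinfo(); print(p,rows([p[0],p[1],.0204],q))
E
```

```text
clock: 22.5
position: [0.5215, 0.2543, 0.0267]
ee_rot: [0.855, 0.058, 0.507, -0.095]
contact_force: [0.0, -0.8, -1.1]
width: 0.0159
[0.52146415 0.25434735 0.02671875] (array([ 0.55, -0.  , -0.3 ]), array([-0.   , -0.001,  0.002]))
```

```bash
python3 -m creep '{"delta_pos":[[0.15,0,-0.08],[0.3,0,-0.16],[0.42,0,-0.24],[0.5,0,-0.28],[0.5,0,-0.28]],"dr":[[0,0,0],[0,0,0],[0,0,0],[0,0,0],[0,0,0]]}'
python3 -m creep '{"delta_pos":[[0.05,0,-0.02],[0.05,0,-0.02],[0.05,0,-0.02]],"dr":[[0,0,0],[0,0,0],[0,0,0]]}'
```

```text
clock: 23.0
position: [0.5216, 0.2554, 0.0215]
ee_rot: [0.855, 0.058, 0.506, -0.094]
contact_force: [1.2, 0.2, -1.7]
width: 0.016
clock: 23.3
position: [0.5218, 0.2555, 0.0209]
ee_rot: [0.855, 0.058, 0.506, -0.094]
contact_force: [-0.4, -0.2, -0.9]
width: 0.0161
```

```bash
python3 -m creep '{"delta_pos":[[0.05,0,-0.02],[0.05,0,-0.02],[0.05,0,-0.02],[0.05,0,-0.02],[0.05,0,-0.02],[0.05,0,-0.02],[0.05,0,-0.02],[0.05,0,-0.02]],"dr":[[0,0,0],[0,0,0],[0,0,0],[0,0,0],[0,0,0],[0,0,0],[0,0,0],[0,0,0]]}' 0.6
python3 -m creep '{"delta_pos":[[-2,0,0],[-5,0,0],[-9,0,0],[-13,0,0],[-17,0,0],[-20,0,0],[-20,-6,0],[-20,-12,0],[-20,-15,0],[-20,-15,0]],"dr":[[0,0,0],[0,0,0],[0,0,0],[0,0,0],[0,0,0],[0,0,0],[0,0,0],[0,0,0],[0,0,0],[0,0,0]]}'
python3 - <<'E'
from meas import *
for nm in('top','scene'):
    im=cam(nm); cv2.imwrite(f'pics/{nm}9.png',im['pixels']); w=cloud(im).reshape(-1,3); v=im['pixels'].reshape(-1,3).max(1); b=im['pixels'].reshape(-1,3).min(1)
    o=np.array([.617,.233]); x=(w[:,:2]-o)@HD[:2]; y=(w[:,:2]-o)@LF[:2]
    k=(x>-.16)&(x<-.06)&(abs(y)<.02)&(w[:,2]>.03)&(w[:,2]<.06)&(v<75); print(nm,'scoop handle',k.sum(),x[k].min(),x[k].max(),y[k].mean(),'z',np.median(w[k,2]),'slope',np.polyfit(x[k],w[k,2],1)[0])
    k=(x>-.035)&(x<.03)&(abs(y)<.025)&(w[:,2]<.03); A=np.c_[x[k],y[k],np.ones(k.sum())]; print(' floor plane',np.linalg.lstsq(A,w[k,2],rcond=None)[0].round(4),'n',k.sum())
    st=np.array([.6685,-.0193]); h=np.array([np.cos(.111),np.sin(.111)]); n=np.array([-h[1],h[0]]); X_=(w[:,:2]-st)@h; Y=(w[:,:2]-st)@n
    k=(abs(Y)<.02)&(X_<-.06)&(X_>-.18)&(w[:,2]>.047)&(w[:,2]<.065)&(v<75); print(' pot handle',k.sum(),X_[k].min(),Y[k].mean(),'slope',np.polyfit(X_[k],w[k,2],1)[0])
a,b=[cv2.imread(f'pics/top{i}.png').astype(int) for i in(0,9)]
for nm,c in dict(tamper=(238,157),cup=(376,152),blind=(427,180)).items():
    s=np.s_[c[1]-14:c[1]+14,c[0]-14:c[0]+14]; print(nm,'mean diff',abs(a[s]-b[s]).mean().round(2))
E
python3 - <<'E'
from h import *
print(manip.get_state())
E
```

```text
clock: 24.1
position: [0.5217, 0.2553, 0.0203]
ee_rot: [0.855, 0.058, 0.506, -0.094]
contact_force: [0.3, 0.9, 0.3]
width: 0.0682
clock: 25.1
position: [0.3912, 0.1234, 0.1939]
ee_rot: [0.854, 0.059, 0.507, -0.099]
contact_force: [0.5, -0.8, 0.7]
width: 0.0685
top scoop handle 153 -0.14702600768183 -0.062107865780409104 -0.0005927833404793276 z 0.04090931927185635 slope -0.01061176791461793
 floor plane [0.0253 0.0179 0.0035] n 317
 pot handle 135 -0.15231828553914842 8.246866379593198e-05 slope 0.002237315893973516
scene scoop handle 374 -0.14988701622140643 -0.061224012942603864 0.0014639049726817659 z 0.040644940565916936 slope 0.02759521777023906
 floor plane [-0.0034 -0.0062  0.003 ] n 391
 pot handle 112 -0.10993990826426751 0.0025591827110180453 slope 0.0032162081928748393
tamper mean diff 1.46
cup mean diff 1.5
blind mean diff 1.8
{'clock': 25.2, 'qpos': array([ 0.38721577, -0.12279989,  2.16999276, -0.42977197,  0.71645447,
       -0.68428953]), 'qd': array([ 0.05164899,  0.03422858, -0.04160699, -0.00194504, -0.00852855,
        0.00320656]), 'effort': array([ -0.89512523, -16.73063457, -22.45135367,  -1.34423252,
        -1.45368755,  -0.0364146 ]), 'position': array([0.39468278, 0.12818968, 0.1955446 ]), 'ee_rot': array([ 0.85538139,  0.05925243,  0.50563433, -0.09563346]), 'contact_force': array([-0.29374522,  0.21423365, -0.26527908]), 'moment': array([0.07129496, 0.21342025, 0.054127  ]), 'width': 0.06800236625872683}
```

```bash
python3 - <<'E'
import cv2,numpy as np
a=cv2.resize(cv2.imread('pics/top9.png')[150:200,295:345],(400,400),interpolation=2); b=cv2.resize(cv2.imread('pics/scene9.png')[150:350,170:370],(400,400),interpolation=2)
cv2.imwrite('pics/c9.png',np.hstack([a,b]))
E
python3 - <<'E'
from meas import *
st=np.array([.6685,-.0193])
for nm in('top','scene'):
    im=cam(nm); W=cloud(im); w=W.reshape(-1,3); r=np.hypot(*(w[:,:2]-st).T); b=im['pixels'].reshape(-1,3).min(1)
    k=(r<.06)&(b>165); z=w[k,2]; print(nm,'bright inside: pot level',((z>.005)&(z<.064)).sum(),'spout/cone level',((z>.064)&(z<.147)).sum())
    d=abs(im['pixels'].astype(int)-cv2.imread(f'pics/{nm}0.png').astype(int)).max(2); m=((d>35)&(np.nan_to_num(W[:,:,2])>.006)&(np.nan_to_num(W[:,:,2])<.03)&(W[:,:,0]>.35)&(abs(W[:,:,1])<.45)).astype(np.uint8)
    n,l,s,c=cv2.connectedComponentsWithStats(m); print([(c[i].round(),s[i,4],np.nanmedian(W[l==i],0).round(3)) for i in range(1,n) if s[i,4]>10])
E
```

```text
top bright inside: pot level 31 spout/cone level 0
[(array([323., 173.]), np.int32(15), array([ 0.698, -0.032,  0.018])), (array([319., 180.]), np.int32(23), array([ 0.675, -0.02 ,  0.019]))]
scene bright inside: pot level 31 spout/cone level 1
[(array([289., 212.]), np.int32(26), array([ 0.684, -0.023,  0.023])), (array([493., 220.]), np.int32(115), array([ 0.369, -0.444,  0.015])), (array([283., 225.]), np.int32(44), array([0.66 , 0.012, 0.017]))]
```

Nothing bright is left in the cone or spout and nothing stray lies on the table; tablets show at pot level. Handing in.

```bash
python3 -c "
from rig import manip
print(manip.sign_off())"
```

```text
the job is handed in; nothing more can be done
None
```

I slid the pot home under the funnel, tipped the tablets in, set the empty scoop back down flat, and handed the job in at about 25 s of the 72 s. Sign-off gave no verdict.

**Last checks:**
- **Pot:** the push against the stop rose to about 8.5 N. Its handle then measured straight along the channel, with under 3 mm sideways error, and did not move after the pour. In the last scene view only the inner part of the handle was picked up, so its full length there comes from the top view.
- **Tablets:** the scoop was seen empty. White tablets showed through the spout at 22–29 mm height. Nothing was left in the cone or spout (one stray bright pixel in the scene view) and nothing stray lay on the table. I could not count all four in the pot, because the spout hides some of it.
- **Scoop:** floor and handle heights match lying flat on the table. The fitted slopes were between 0.003 and 0.03 rad, and the two views differ by about that much.
- **Bystanders:** the tamper, cup and blank basket look unchanged from the first picture.

**Two things that did not go to plan:**
- Joint 6 read 2.703 against its 2.7 limit on the first scoop approach. I backed off and used the half-turned grasp. I do not know whether that counts as passing the range.
- A last close-up of the funnel could not be viewed, because the 12-picture limit was reached. The final tablet check therefore rests on colour and depth numbers.

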